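# Pull the long slate strip from the mixed rack and stand it with its mate

### The job

A long slate strip has been put in the rack beside the short one. Pull it up out of that rack and stand it in the empty place of the other rack, beside the other long strip, all the way down and without dropping it in. Leave the short strip and the other long strip standing in their places.

Things in the scene. Friction and masses are not known exactly. Their poses are not given: they have to be found in the camera images.
- stray_mid (a point): Centre (half-way up) of the long strip to be moved: rough dark grey slate, 160 mm long, 40 mm wide, 20 mm thick, about 0.35 kg, standing loosely on end beside the short strip in one of two identical brown wooden racks. Own axes: x through the thickness (20 mm), y across the width (40 mm), z along the length (up). Its top end is 80 mm above this point and stands 95 mm above the rack's rim; the lower end rests on the rack's floor.
- empty_place (a point): Centre of the mouth (at rim height, 75 mm above the bench) of the empty place in the other rack. Each rack is fixed, 58 x 152 mm, 75 mm high, with walls 8 mm thick and two places in a row; every place is a pocket 42 mm (x) by 64 mm (y) and 65 mm deep, its floor 10 mm above the bench. Axes: x across the rack (the strip's thickness goes along it), y along the row of two places, z up. The other place of this rack, centred 72 mm towards -y, holds the other long strip.
- short_mid (a point): Centre (half-way up) of the short strip, a bystander: same slate, 100 mm long, 40 x 20 mm, standing on end in the place next to the long strip to be moved; its top is 110 mm above the bench. Axes as for the long strip.
- longmate_mid (a point): Centre (half-way up) of the other long strip, a bystander, of the same size and slate as the one to be moved, standing loosely on end next to the empty place. Its top is 170 mm above the bench, so a strip carried across it must have its lower end above that, or go round. Axes as for the strip to be moved.

How it is judged:
On the way:
1. the long strip has been pulled up clear of its rack (height (world z) of stray_mid above 0.157 m), for 0.1 s.
At the end, for the whole second after the job is handed in: The long strip stands released and at rest in the formerly empty place: centre within 30 mm (level) of the place's middle and 75 to 103 mm above the bench (lower end on the rack's floor), leaning under 0.4 rad. The short and the other long strip are within 50 mm of where they began (horizontal distance between stray_mid and empty_place below 0.03 m and height (world z) of stray_mid between 0.075 and 0.103 m and angle between stray_mid's own z axis and vertical below 0.4 rad and linear speed of stray below 0.03 m/s and distance of each of short_mid, longmate_mid from where it was at the start of the episode below 0.05 m); the robot touches nothing.
It fails at once if the short strip or the other long strip is pulled out of its place (moved more than 50 mm) (distance of any of short_mid, longmate_mid from where it was at the start of the episode above 0.05 m).
It fails at once if the long strip is dropped into the empty place (falls faster than 0.7 m/s there, a drop of about 25 mm or more) (horizontal distance between stray_mid and empty_place below 0.05 m and linear speed of stray above 0.7 m/s).
It also fails if it takes over 40 s, if anything falls off the work surface, if the arm or the gripper's body presses on something with over 40 N, if the wrist force passes 120 N, or if a joint passes its speed limit or range.

### The arm

A 6-joint arm with a two-finger parallel gripper is mounted at the origin on the work surface. World frame = base frame: x ahead of the robot, y to its left, z up, the work surface at z = 0. Lengths are in m, angles in rad, forces in N, time in s.
With the tool pointing down it reaches from about 0.275 to 0.825 m from the base axis. Payload 4.9 kg.
Tool frame: the origin (TCP) lies at the very end of the fingers, on their centre line; the grasp point (between the pads) lies 19 mm behind it; z points along the fingers, y is the line along which they close (so a half turn about z gives the same grasp; the last joint's range is limited). The gripper opens to 85 mm and grips with 20 to 120 N. Pads are 22 mm wide; open, the fingers measure 114 mm over their backs; the gripper's body (76 mm by 85 mm) begins 54 mm behind the grasp point. The pads swing forward as they close: fully open they stand 13 mm farther back than shut.
Start: joints at [0.999, 0.326, -0.193, 1.052, 0, 1.437], TCP at [0.233, 0.498, 0.231] pointing down, gripper open.
Joint ranges: [-2.65, 2.65], [-0.97, 1.79], [-1.3, 1.35], [-1.93, 2.1], [-1.47, 1.37], [-3.14, 3.14]. Speed limits (rad/s): [2.57, 2.57, 3.14, 3.14, 3.14, 3.14].

### API

Orientations are given as a rotation vector (axis times angle).
In Python, from cell import monitor, vision, ticket gives the robot as it stands.
- The arm moves only by the tool move_arm, never from a script. Its argument "steps" is a list of rows, each a list of 7 numbers: the shift along the tool's x, y, z scaled (see below), then the turn, a rotation vector about the tool's x, y, z scaled (see below), then the closure, from -1 (fully open) to 1 (shut). In form: [[dx, dy, dz, wx, wy, wz, jaw], ...]. A call has 1 to 12 rows; each row shifts and turns the commanded pose from where the row before left it, along the tool's axes as they then stand; what a row does not reach is not made up. The controller multiplies each number of a shift by 0.8 m and each number of a turn by 180 degrees. A row lasts 1/10 s, in which the tool goes at most 50 mm and 8.59 degrees, less where a joint would pass 70% of its speed; a pose out of reach is approached as far as the arm can. A call with a number of a shift or a turn outside -1 to 1 is refused whole. A call with a gripper value outside its range is refused whole. The fingers move at their own pace and stop on an object; "newtons" is the grip in N (left out, the last holds). Time passes only in rows, so rows that do not move let the fingers close. It gives the time, the measured TCP pose, the force, the opening and the grip force at its end, in the units of the state.
- monitor.get_obs(): the state, without advancing time (a new reading comes with each control period).
- vision.read_camera(name): name is "scene" or "top" or "wrist"; returns the picture (480x640x3 uint8, red, green, blue); there is no depth.
- vision.get_calibration(name): a dict with "camera_matrix" (3x3 intrinsics, pixels), "dist" ([k1, k2, p1, p2, k3] as OpenCV has them; the pictures are not rectified), "R" (3x3) and "t" (3): a world point X has camera coordinates R X + t; the wrist camera has in their place "T_tool_cam" (4x4, takes a point from camera to tool coordinates, whose origin is the TCP and whose axes are the flange's). Camera axes: x right, y down, z forward; pixel columns grow to the right and rows downward; lengths in m; the calibration is good to about 2 mm. A picture is of the moment at which its call begins: read the wrist's pose just before it. get_calibration takes no time and is no camera call.
- ticket.finish_job(): hands the job in; it is judged then, once.
The state is a dict: "time": time; "joints": joint angles; "qd": joint speeds; "tau": joint torques, N m; "eef_pos": TCP position; "tool_rot": TCP orientation; "force": force on the tool from outside, world axes, zero at the start; "wrist_torque": the same for the moment, N m; "grip_width": finger opening in m; "grip_force": force on a finger pad.
Only numpy, scipy, OpenCV 4.12 (cv2) and the standard library are available. Lean on these libraries where they do the work, as an engineer would, in place of code of your own. Each camera call takes 0.05 s, during which the arm holds its last target. There are 200 camera calls.

## Working session

There is one attempt and no reset: what is moved stays moved. The work goes in short steps, Python scripts to look and compute and a tool call to move; the robot and the scene stay as the last step left them, time stands still between calls to the robot, and variables do not carry over. Pictures are saved under pics/ and viewed, at most 10 in all, crops included, and the job is handed in when it is done.

Besides the shell and the picture viewer there is one more tool, called as name(argument=value, ...), one argument or row to a line, values as JSON. move_arm: Moves the arm, as the interface text tells. Shifts and turns lie within -1 to 1; 1 stands for 0.8 m of shift or 180 degrees of turn. Its arguments: {"type":"object","properties":{"steps":{"type":"array"},"newtons":{"type":"number"}},"required":["steps"]}

```bash
mkdir -p pics; python3 - <<'E'
from cell import monitor, vision
import cv2,numpy as np
o=monitor.get_obs();print(o)
for n in("top","scene"):
    cv2.imwrite(f"pics/{n}0.png",vision.read_camera(n)[:,:,::-1]); c=vision.get_calibration(n);print(n,c)
E
```

```text
{'time': 0.0, 'joints': array([ 9.98824918e-01,  3.26961670e-01, -1.93590224e-01,  1.05197791e+00,
       -6.73575988e-07,  1.43658733e+00]), 'qd': array([-0.00049958,  0.00057656,  0.00013182,  0.00062212,  0.00138357,
       -0.00029184]), 'tau': array([-1.82738127e-03, -4.43395221e+01,  2.62443316e+01,  1.55356620e-02,
       -1.38432274e-04, -2.46843527e-06]), 'eef_pos': array([0.23283169, 0.49764929, 0.23048973]), 'tool_rot': array([-6.82027829e-01, -3.06605184e+00,  2.55483430e-03]), 'force': array([-0.53230533,  0.12264186, -0.21487904]), 'wrist_torque': array([ 0.04195145,  0.015966  , -0.06672803]), 'grip_force': 0.0, 'grip_width': 0.08526385883389222}
top {'camera_matrix': array([[575.22082903,   0.        , 322.78354914],
       [  0.        , 575.22082903, 229.67320101],
       [  0.        ,   0.        ,   1.        ]]), 'dist': array([-0.09815542,  0.        ,  0.        ,  0.        ,  0.        ]), 'R': array([[-0.01166786, -0.99967232,  0.0227841 ],
       [-0.995797  ,  0.00954657, -0.09108897],
       [ 0.09084161, -0.02375115, -0.99558208]]), 't': array([-0.00914807,  0.56140177,  1.09103121])}
scene {'camera_matrix': array([[457.35864857,   0.        , 319.37715092],
       [  0.        , 457.35864857, 238.70571771],
       [  0.        ,   0.        ,   1.        ]]), 'dist': array([-0.09183842,  0.        ,  0.        ,  0.        ,  0.        ]), 'R': array([[ 0.21075306,  0.97739034, -0.01706644],
       [ 0.62244972, -0.14763866, -0.7686086 ],
       [-0.75375029,  0.15136362, -0.63949164]]), 't': array([-0.09367299, -0.24815811,  1.1342499 ])}
```

View pics/top0.png

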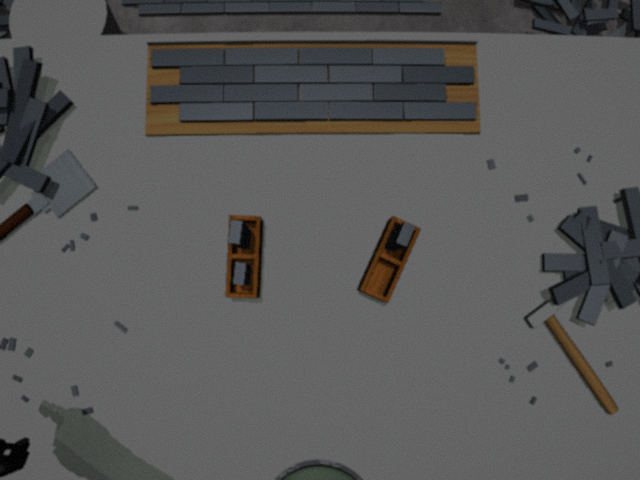

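View pics/scene0.png

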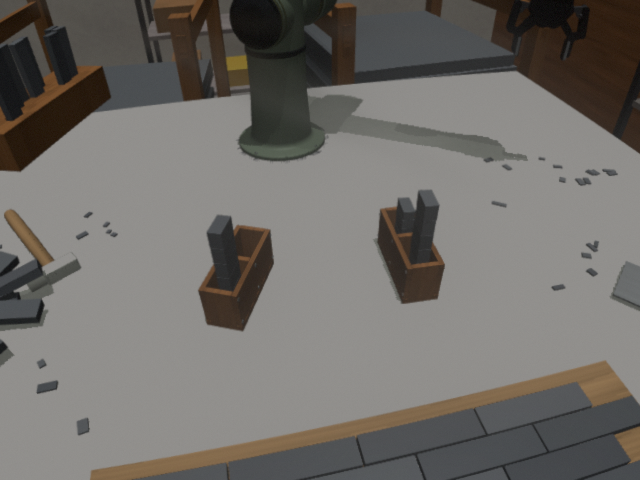

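The top view shows the left rack around (244,256), with the stray strip's top near (237,231) and the short strip's near (240,272). The right rack is around (389,259), with the other long strip's top near (404,235) and the empty place near (379,278). The scene view agrees: long strips at (425,225) and (223,250).

```bash
cat > h.py <<'E'
import cv2,numpy as np
from cell import vision
def ray(n,px):
    c=vision.get_calibration(n)
    u=cv2.undistortPoints(np.array(px,float).reshape(-1,1,2),c["camera_matrix"],c["dist"]).reshape(-1,2)
    d=np.c_[u,np.ones(len(u))]@c["R"]; return -c["R"].T@c["t"],d
def onz(n,px,z):
    o,d=ray(n,px); return o+d*((z-o[2])/d[:,2])[:,None]
E
python3 - <<'E'
from h import *
im=cv2.imread("pics/top0.png"); hsv=cv2.cvtColor(im,cv2.COLOR_BGR2HSV)
m=cv2.inRange(hsv,(3,110,25),(25,255,255)); m[:180]=0;m[320:]=0
m=cv2.morphologyEx(m,cv2.MORPH_CLOSE,np.ones((5,5)))
for c in cv2.findContours(m,0,2)[0]:
    if cv2.contourArea(c)<800: continue
    r=cv2.minAreaRect(c); b=cv2.boxPoints(r); w=onz("top",b,.075)
    print(r,w.round(3).tolist(),[np.linalg.norm(w[i]-w[i-1]).round(3) for i in range(4)],"ctr",w.mean(0))
g=cv2.cvtColor(im,cv2.COLOR_BGR2GRAY)
tm=((hsv[:,:,1]<70)&(g>50)&(g<125)).astype(np.uint8)*255
print(g[225:245,228:250:2]); 
crop=np.hstack([im[205:305,215:275],im[205:305,350:430]])
s=cv2.resize(crop,None,fx=5,fy=5,interpolation=cv2.INTER_CUBIC)
s=cv2.convertScaleAbs(s,alpha=1.6);cv2.imwrite("pics/crop.png",s)
E
```

```text
((388.7835388183594, 258.73712158203125), (32.69414520263672, 81.7353744506836), 23.962491989135742) [[0.446, -0.076, 0.075], [0.584, -0.141, 0.075], [0.558, -0.196, 0.075], [0.42, -0.131, 0.075]] [np.float64(0.06), np.float64(0.152), np.float64(0.061), np.float64(0.152)] ctr [ 0.50190091 -0.1360288   0.075     ]
((243.30166625976562, 256.5140380859375), (32.104827880859375, 81.93467712402344), 2.6630008220672607) [[0.435, 0.166, 0.075], [0.586, 0.16, 0.075], [0.583, 0.1, 0.075], [0.432, 0.108, 0.075]] [np.float64(0.059), np.float64(0.151), np.float64(0.06), np.float64(0.151)] ctr [0.50885493 0.13343275 0.075     ]
[[84 64 82 83 78 81 79 29  7 17 27]
 [86 69 80 80 81 87 82 23  8  7 26]
 [86 71 85 85 83 85 80 31  6  9 20]
 [83 75 85 83 80 86 83 27 10  3 24]
 [82 75 85 80 85 83 77 23  4 13 16]
 [87 81 86 81 84 91 71 27 10  4  9]
 [86 82 81 85 84 87 64 20 10 14  6]
 [80 80 86 81 82 84 59 13  6  9 10]
 [77 80 87 83 85 82 55 13 14  1  8]
 [76 76 87 81 81 85 57 12  1  3 13]
 [73 80 81 85 83 86 57 17 17  8  8]
 [78 85 82 77 84 86 56  9  6 12 14]
 [86 82 85 87 87 84 54 13 10  2 16]
 [86 77 82 83 85 85 40  5  8 13 10]
 [78 79 81 85 82 82 35 18  9  6  1]
 [74 87 81 82 86 78 30  9  0 12  3]
 [77 82 83 86 84 76 26 13  8  7  5]
 [71 78 75 79 79 83 31 10 13  8 15]
 [62 50 50 45 62 71 29 21  5 14 10]
 [59 47 25 22 31 46 19  7  8  7 12]]
```

View pics/crop.png

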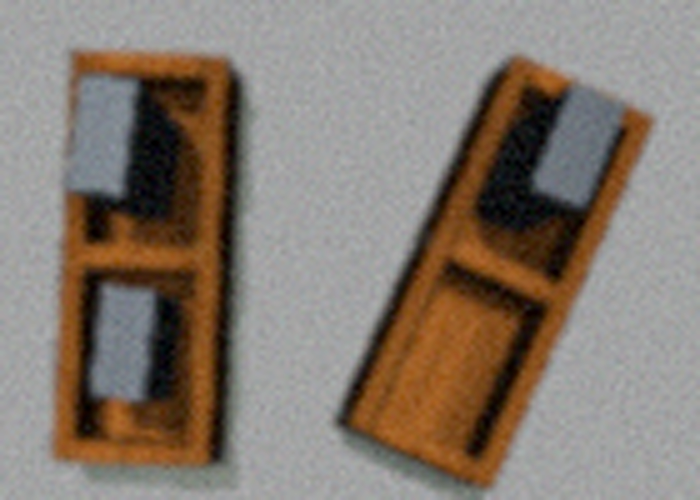

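The crop shows the stray's top corners at about (78,75),(140,80),(128,198),(68,190). The short strip's are about (103,283),(157,290),(148,402),(92,395), and the long mate's about (572,85),(622,108),(590,205),(535,188). The empty pocket runs from about (450,262) to (470,455).

```bash
python3 - <<'E'
from h import *
from cell import monitor
from scipy.spatial.transform import Rotation as Rn
im=cv2.imread("pics/top0.png"); hsv=cv2.cvtColor(im,cv2.COLOR_BGR2HSV);g=im.max(2)
m=((hsv[:,:,1]<90)&(g>55)&(g<125)).astype(np.uint8)*255
m=cv2.morphologyEx(m,cv2.MORPH_OPEN,np.ones((3,3)))
for nm,(x0,y0,x1,y1),z in(("stray",(226,217,248,248),.17),("short",(230,258,250,290),.11),("mate",(392,217,420,250),.17)):
    k=np.zeros_like(m);k[y0:y1,x0:x1]=m[y0:y1,x0:x1]
    c=max(cv2.findContours(k,0,1)[0],key=cv2.contourArea)
    r=cv2.minAreaRect(c);b=cv2.boxPoints((r[0],(r[1][0]+1,r[1][1]+1),r[2]));w=onz("top",b,z)
    e=[w[(i+1)%4]-w[i] for i in range(2)];L=[np.linalg.norm(q) for q in e]
    l=e[int(np.argmax(L))]
    print(nm,r,w.mean(0).round(4),np.round(L,4),"width-axis yaw",np.degrees(np.arctan2(l[1],l[0])).round(1))
o=monitor.get_obs();print(Rn.from_rotvec(o["tool_rot"]).as_matrix().round(3))
for a in([.446,-.076,.584,-.141],[.435,.166,.586,.16]):print(np.degrees(np.arctan2(a[3]-a[1],a[2]-a[0])))
E
```

```text
stray ((233.5, 232.0), (30.0, 15.0), 90.0) [0.5457 0.139  0.17  ] [0.0271 0.0525] width-axis yaw -179.9
short ((239.22828674316406, 273.2658996582031), (10.872089385986328, 22.200349807739258), 8.746162414550781) [0.4771 0.1366 0.11  ] [0.0412 0.0212] width-axis yaw -8.8
mate ((407.5, 231.0), (28.0, 23.0), 90.0) [ 0.5445 -0.1556  0.17  ] [0.0412 0.0495] width-axis yaw 178.5
[[-0.906  0.424 -0.001]
 [ 0.424  0.906 -0.001]
 [ 0.    -0.002 -1.   ]]
-25.221115193691386
-2.2754564382542055
```

```bash
python3 - <<'E'
from h import *
for nm,p,z,ox in(("stray",[(78,75),(140,80),(128,198),(68,190)],.17,215),("mate",[(572,85),(622,108),(590,205),(535,188)],.17,350-60),("short",[(103,283),(157,290),(148,402),(92,395)],.11,215)):
    w=onz("top",[(ox+x/5-.4,205+y/5-.4) for x,y in p],z)
    l=w[0]+w[1]-w[2]-w[3]
    print(nm,w.mean(0).round(4),[np.linalg.norm(w[i]-w[i-1]).round(3) for i in range(4)],np.degrees(np.arctan2(l[1],l[0])).round(1))
E
```

```text
stray [0.546 0.136 0.17 ] [np.float64(0.039), np.float64(0.021), np.float64(0.04), np.float64(0.02)] -5.3
mate [ 0.5396 -0.1521  0.17  ] [np.float64(0.037), np.float64(0.019), np.float64(0.035), np.float64(0.02)] -20.4
short [0.4774 0.136  0.11  ] [np.float64(0.04), np.float64(0.019), np.float64(0.04), np.float64(0.02)] -5.2
```

move_arm(
  steps=[
    [0,0,0,0,0,-0.0367,-1],
    [0,0,0,0,0,-0.0367,-1],
    [0,0,0,0,0,-0.0367,-1],
  ],
  newtons=50,
)

```text
time: 0.4
eef_pos: [0.233, 0.4979, 0.2308]
tool_rot: [-0.137, -3.138, 0.001]
force: [0.1, 0.1, 0.4]
grip_width: 0.0854
grip_force: 0.0
```

move_arm(
  steps=[
    [-0.036,-0.0345,0,0,0,0,-1],
    [-0.036,-0.0345,0,0,0,0,-1],
    [-0.036,-0.0345,0,0,0,0,-1],
    [-0.036,-0.0345,0,0,0,0,-1],
    [-0.036,-0.0345,0,0,0,0,-1],
    [-0.036,-0.0345,0,0,0,0,-1],
    [-0.036,-0.0345,0,0,0,0,-1],
    [-0.036,-0.0345,0,0,0,0,-1],
    [-0.036,-0.0345,0,0,0,0,-1],
    [-0.036,-0.0345,0,0,0,0,-1],
    [-0.036,-0.0345,0,0,0,0,-1],
    [-0.036,-0.0345,0,0,0,0,-1],
  ],
)

```text
time: 1.6
eef_pos: [0.5475, 0.1352, 0.2309]
tool_rot: [-0.144, -3.138, -0.0]
force: [0.3, 0.1, 0.6]
grip_width: 0.0857
grip_force: 0.0
```

move_arm(
  steps=[
    [0,0,0,0,0,0,-1],
    [0,0,0,0,0,0,-1],
  ],
)

```text
time: 1.8
eef_pos: [0.5468, 0.1359, 0.2306]
tool_rot: [-0.147, -3.137, -0.0]
force: [-0.3, -0.2, -1.0]
grip_width: 0.0853
grip_force: 0.0
```

```bash
python3 - <<'E'
from h import *
from cell import monitor
from scipy.spatial.transform import Rotation as Rn
o=monitor.get_obs();R=Rn.from_rotvec(o["tool_rot"]).as_matrix();print(o["eef_pos"],R.round(3))
im=vision.read_camera("wrist");c=vision.get_calibration("wrist");print(c)
T=np.linalg.inv(c["T_tool_cam"])
im=im[:,:,::-1].copy()
def pr(w):
    p=T[:3,:3]@(R.T@(np.array(w)-o["eef_pos"]))+T[:3,3]
    return cv2.projectPoints(p.reshape(1,1,3),np.zeros(3),np.zeros(3),c["camera_matrix"],c["dist"])[0].ravel()
for w in([.546,.136,.17],[.4774,.136,.11],[.509,.1334,.075]):
    q=pr(w);print(q);cv2.circle(im,tuple(int(v) for v in q),4,(0,0,255),-1)
cv2.imwrite("pics/w1.png",im)
E
```

```text
[0.54680737 0.1358775  0.23056816] [[-0.996  0.094 -0.002]
 [ 0.094  0.996  0.   ]
 [ 0.002  0.    -1.   ]]
{'camera_matrix': array([[349.61626884,   0.        , 323.01306394],
       [  0.        , 349.61626884, 244.54074669],
       [  0.        ,   0.        ,   1.        ]]), 'dist': array([-0.04436375,  0.        ,  0.        ,  0.        ,  0.        ]), 'T_tool_cam': array([[ 1.40254048e-04, -9.44536742e-01, -3.28405731e-01,
         8.47536424e-02],
       [ 9.99999816e-01,  3.26506175e-04, -5.11997937e-04,
        -4.90500482e-04],
       [ 5.90827362e-04, -3.28405599e-01,  9.44536613e-01,
        -1.42347806e-01],
       [ 0.00000000e+00,  0.00000000e+00,  0.00000000e+00,
         1.00000000e+00]])}
[324.03500227 264.84215265]
[315.12262865 146.43122593]
[316.71552668 182.364153  ]
```

View pics/w1.png

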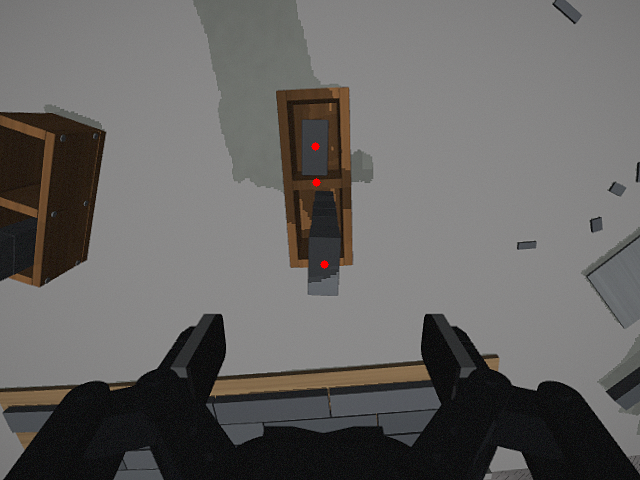

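The wrist view shows the stray's top face centred on the predicted point (324,265), and its sides run along the tool's x. The grasp is lined up, so I'll descend and close.

move_arm(
  steps=[
    [0,0,0.033,0,0,0,-1],
    [0,0,0.033,0,0,0,-1],
    [0,0,0.033,0,0,0,-1],
    [0,0,0.032,0,0,0,-1],
    [0,0,0,0,0,0,-1],
    [0,0,0,0,0,0,1],
    [0,0,0,0,0,0,1],
    [0,0,0,0,0,0,1],
    [0,0,0,0,0,0,1],
    [0,0,0,0,0,0,1],
    [0,0,0,0,0,0,1],
  ],
)

```text
time: 2.95
eef_pos: [0.5477, 0.1366, 0.1275]
tool_rot: [0.144, 3.136, 0.0]
force: [0.0, -0.5, 6.1]
grip_width: 0.0196
grip_force: 49.7
```

move_arm(
  steps=[
    [0,0,0,0,0,0,1],
    [0,0,0,0,0,0,1],
  ],
)

```text
time: 3.15
eef_pos: [0.5478, 0.1366, 0.1275]
tool_rot: [0.145, 3.136, 0.0]
force: [0.2, -0.4, 5.6]
grip_width: 0.0195
grip_force: 49.7
```

move_arm(
  steps=[
    [0,0,-0.012,0,0,0,1],
    [0,0,-0.024,0,0,0,1],
    [0,0,-0.03,0,0,0,1],
    [0,0,-0.03,0,0,0,1],
    [0,0,-0.03,0,0,0,1],
    [0,0,-0.03,0,0,0,1],
    [0,0,-0.03,0,0,0,1],
    [0,0,-0.03,0,0,0,1],
    [0,0,-0.024,0,0,0,1],
    [0,0,0,0,0,0,1],
    [0,0,0,0,0,0,1],
  ],
)

```text
time: 4.25
eef_pos: [0.5465, 0.1366, 0.3178]
tool_rot: [-0.144, -3.137, 0.0]
force: [0.4, 0.1, -4.0]
grip_width: 0.0194
grip_force: 49.0
```

move_arm(
  steps=[
    [0,0,0,0,0,0.037,1],
    [0,0,0,0,0,0.037,1],
    [0,0,0,0,0,0.037,1],
    [0,0,0,0,0,0,1],
    [0,0,0,0,0,0,1],
  ],
)

```text
time: 4.75
eef_pos: [0.5462, 0.1365, 0.3171]
tool_rot: [-0.682, -3.064, 0.001]
force: [-0.6, 0.2, -3.4]
grip_width: 0.0197
grip_force: 48.8
```

```bash
python3 - <<'E'
from h import *
from cell import monitor
from scipy.spatial.transform import Rotation as Rn
o=monitor.get_obs();R=Rn.from_rotvec(o["tool_rot"]).as_matrix();print(o["eef_pos"],R.round(3),o["grip_width"],o["force"])
print("shift/0.8:",R.T@(np.array([.4693,-.1207,o["eef_pos"][2]])-o["eef_pos"])/.8)
cv2.imwrite("pics/s1.png",vision.read_camera("scene")[60:400,120:560,::-1])
E
```

```text
[0.54619782 0.13654237 0.31709905] [[-0.906  0.424 -0.003]
 [ 0.424  0.906 -0.   ]
 [ 0.002 -0.001 -1.   ]] 0.019663622499109818 [-0.59970512  0.19417585 -3.36427953]
shift/0.8: [-4.94079807e-02 -3.31955639e-01  3.30819218e-04]
```

View pics/s1.png

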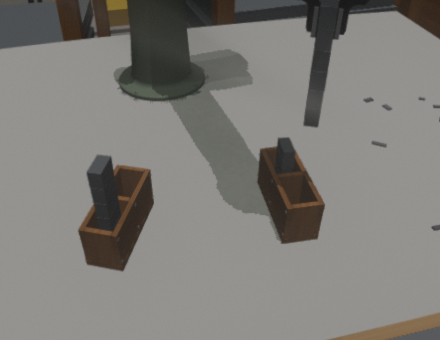

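The strip is in the grip and clear of its rack, with its lower end near (313,125) in the crop. The short strip and the long mate are still standing. I'll move it across.

move_arm(
  steps=[
    [-0.003,-0.02,0,0,0,0,1],
    [-0.006,-0.04,0,0,0,0,1],
    [-0.006,-0.04,0,0,0,0,1],
    [-0.006,-0.04,0,0,0,0,1],
    [-0.006,-0.04,0,0,0,0,1],
    [-0.006,-0.04,0,0,0,0,1],
    [-0.006,-0.04,0,0,0,0,1],
    [-0.006,-0.04,0,0,0,0,1],
    [-0.0044,-0.032,0,0,0,0,1],
    [0,0,0,0,0,0,1],
    [0,0,0,0,0,0,1],
    [0,0,0,0,0,0,1],
  ],
)

```text
time: 6.0
eef_pos: [0.4692, -0.1202, 0.3185]
tool_rot: [-0.686, -3.066, -0.0]
force: [-0.0, 0.6, -3.8]
grip_width: 0.0194
grip_force: 49.9
```

```bash
python3 - <<'E'
from h import *
from cell import monitor
from scipy.spatial.transform import Rotation as Rn
o=monitor.get_obs();R=Rn.from_rotvec(o["tool_rot"]).as_matrix();p=o["eef_pos"];print(p)
c=vision.get_calibration("scene");im=vision.read_camera("scene")[:,:,::-1].copy()
h=np.array([[x,y,0] for x,y in((-.02,-.01),(.02,-.01),(.02,.01),(-.02,.01))])
W=np.vstack([p+h@R.T+[0,0,-.1175],p+h@R.T+[0,0,.0],[[.4693,-.1207,.075]]])
q=cv2.projectPoints(W,cv2.Rodrigues(c["R"])[0],c["t"],c["camera_matrix"],c["dist"])[0].reshape(-1,2)
x0,y0=100,40
cr=cv2.resize(im[y0:340,x0:400],None,fx=2,fy=2,interpolation=cv2.INTER_CUBIC)
for i,a in enumerate(q):cv2.circle(cr,tuple(int(v) for v in (a-[x0,y0])*2),2,(0,0,255) if i<8 else (0,255,0),-1)
cr=cv2.convertScaleAbs(cr,alpha=1.4)
cv2.imwrite("pics/s2.png",cr)
E
```

```text
[ 0.4692022  -0.12016884  0.31847892]
```

View pics/s2.png

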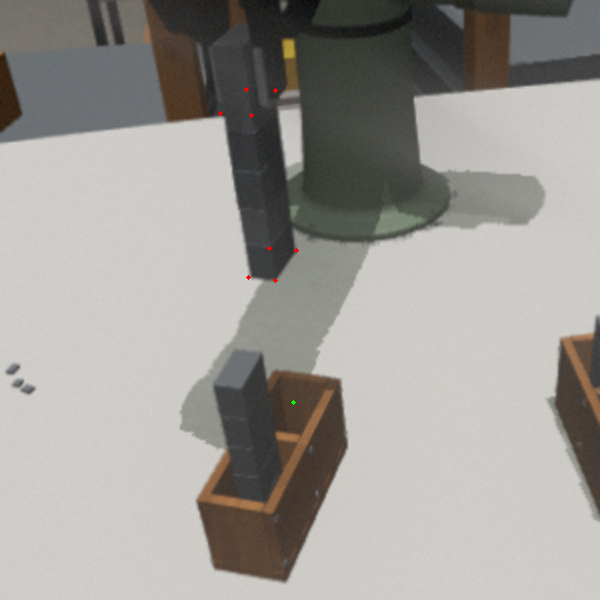

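The lower end matches the predicted corners (248..296, 248..280) and the strip is upright. The target dot (293,402) sits mid-mouth in the empty place. I'll lower in stages.

move_arm(
  steps=[
    [0,0,0.02,0,0,0,1],
    [0,0,0.035,0,0,0,1],
    [0,0,0.035,0,0,0,1],
    [0,0,0.03,0,0,0,1],
    [0,0,0.02,0,0,0,1],
    [0,0,0.015,0,0,0,1],
    [0,0,0.009,0,0,0,1],
    [0,0,0.009,0,0,0,1],
    [0,0,0,0,0,0,1],
  ],
)

```text
time: 6.95
eef_pos: [0.4692, -0.1202, 0.1797]
tool_rot: [-0.686, -3.065, -0.0]
force: [0.2, -0.1, -3.1]
grip_width: 0.0196
grip_force: 49.9
```

move_arm(
  steps=[
    [0,0,0.01,0,0,0,1],
    [0,0,0.01,0,0,0,1],
    [0,0,0.01,0,0,0,1],
    [0,0,0.01,0,0,0,1],
    [0,0,0.01,0,0,0,1],
    [0,0,0.006,0,0,0,1],
    [0,0,0.004,0,0,0,1],
    [0,0,0.002,0,0,0,1],
    [0,0,0,0,0,0,1],
  ],
)

```text
time: 7.85
eef_pos: [0.4694, -0.1205, 0.1304]
tool_rot: [-0.686, -3.066, -0.0]
force: [0.8, -0.7, -3.4]
grip_width: 0.0193
grip_force: 50.0
```

move_arm(
  steps=[
    [0,0,0.0015,0,0,0,1],
    [0,0,0.001,0,0,0,1],
    [0,0,0,0,0,0,1],
  ],
)

```text
time: 8.15
eef_pos: [0.4694, -0.1205, 0.1285]
tool_rot: [0.687, 3.065, -0.0]
force: [-0.4, -0.5, -3.7]
grip_width: 0.0195
grip_force: 50.0
```

move_arm(
  steps=[
    [0,0,0.001,0,0,0,1],
    [0,0,0.001,0,0,0,1],
    [0,0,0,0,0,0,1],
  ],
)

```text
time: 8.45
eef_pos: [0.4696, -0.1206, 0.1275]
tool_rot: [0.686, 3.065, -0.0]
force: [-1.7, 0.3, 4.4]
grip_width: 0.0198
grip_force: 50.8
```

The force on the tool has changed sign to +4 N, so the strip is on the rack's floor. I'll open gently.

move_arm(
  steps=[
    [0,0,0,0,0,0,0.5],
    [0,0,0,0,0,0,0.4],
    [0,0,0,0,0,0,0.2],
    [0,0,0,0,0,0,0],
    [0,0,0,0,0,0,-0.5],
    [0,0,0,0,0,0,-1],
    [0,0,0,0,0,0,-1],
    [0,0,0,0,0,0,-1],
    [0,0,0,0,0,0,-1],
  ],
  newtons=20,
)

```text
time: 9.35
eef_pos: [0.4694, -0.1205, 0.1269]
tool_rot: [-0.686, -3.066, 0.0]
force: [0.6, 0.3, 0.2]
grip_width: 0.0854
grip_force: 0.0
```

move_arm(
  steps=[
    [0,0,-0.02,0,0,0,-1],
    [0,0,-0.03,0,0,0,-1],
    [0,0,-0.04,0,0,0,-1],
    [0,0,-0.05,0,0,0,-1],
    [0,0,-0.05,0,0,0,-1],
    [0,0,-0.03,0,0,0,-1],
    [0,0,0,0,0,0,-1],
    [0,0,0,0,0,0,-1],
    [0,0,0,0,0,0,-1],
  ],
)

```text
time: 10.25
eef_pos: [0.4687, -0.1202, 0.3016]
tool_rot: [-0.686, -3.064, -0.001]
force: [0.1, 0.4, -0.9]
grip_width: 0.0858
grip_force: 0.0
```

```bash
python3 - <<'E'
from h import *
cv2.imwrite("pics/s3.png",vision.read_camera("scene")[:,:,::-1])
E
```

```text
(no output)
```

View pics/s3.png

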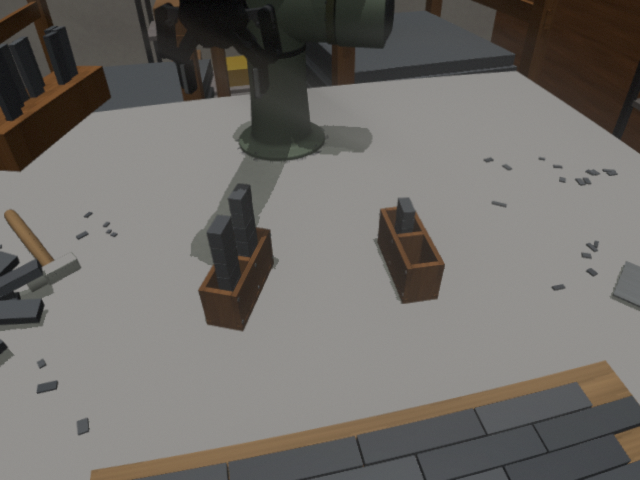

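The stray stands upright in the formerly empty place at (242,220). The mate at (223,250) and the short strip at (405,215) haven't moved, and the gripper is clear.

```bash
python3 -c "
from cell import ticket
print(ticket.finish_job())"
```

```text
the job is handed in; nothing more can be done
None
```

The long strip was lowered to the floor of the empty place and released, and the last picture shows it upright with the short strip and the other long strip still in their places; I handed the job in at about 10 s, but no verdict was returned.

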